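# Feel which piece cases rattle

## Task

One or two of the three shut piece cases have a loose piece inside; the rest are packed firm. Pick up each case, rock or shake it gently to feel whether something runs about inside, and lay every case that rattles flat in the open well of the roll-top box; put the firm ones back flat where they stood. Set them down gently, never tip a case as far as 40 degrees, and leave the other things alone.

Things in the scene. Friction and masses are not known exactly. Their poses are not given: they have to be found in the camera images.
- case_a: a shut pale-wood piece case with brass ends, one of three alike: a plain block 104 long (x) by 46 wide (y) by 42 mm high, standing on the stool. Origin: centre of its underside; z up. Shell about 120 g plus 110 g of contents, rattling or firm, so weighing tells nothing; nor does the name (a, b, c)
- case_b: a shut pale-wood piece case with brass ends, one of three alike: a plain block 104 long (x) by 46 wide (y) by 42 mm high, standing on the stool. Origin: centre of its underside; z up. Shell about 120 g plus 110 g of contents, rattling or firm, so weighing tells nothing; nor does the name (a, b, c)
- case_c: a shut pale-wood piece case with brass ends, one of three alike: a plain block 104 long (x) by 46 wide (y) by 42 mm high, standing on the stool. Origin: centre of its underside; z up. Shell about 120 g plus 110 g of contents, rattling or firm, so weighing tells nothing; nor does the name (a, b, c)
- case_a_mid (a point): the centre of case_a, 21 mm above its underside, in its hollow of 92 x 34 x 30 mm (walls 6 mm). If the case rattles, a heavy 27 mm round piece rolls in there along x, up to 32 mm either way from the middle, once tipped by more than 0.15 rad, and stays where it is when level; if it is firm, the contents stay put in the middle
- case_b_mid (a point): the centre of case_b, 21 mm above its underside, in its hollow of 92 x 34 x 30 mm (walls 6 mm). If the case rattles, a heavy 27 mm round piece rolls in there along x, up to 32 mm either way from the middle, once tipped by more than 0.15 rad, and stays where it is when level; if it is firm, the contents stay put in the middle
- case_c_mid (a point): the centre of case_c, 21 mm above its underside, in its hollow of 92 x 34 x 30 mm (walls 6 mm). If the case rattles, a heavy 27 mm round piece rolls in there along x, up to 32 mm either way from the middle, once tipped by more than 0.15 rad, and stays where it is when level; if it is firm, the contents stay put in the middle
- piece_box: the roll-top wooden piece box, fixed, 230 (x) by 256 (y) mm. Origin: centre of its underside; -x is its open front, z up. The open well spans x -107 to +27 mm, y -120 to +120 mm; floor (green) 6 mm, walls 40 mm above the stool, 8 mm thick; the closed rear part behind it is 85 mm high and not used. Cases lie along the box's x, room for two side by side
- bay_left (a point): on the floor of the well, the middle of the left half (box x -37, y +54 mm): a good spot for the centre of one case's underside
- bay_right (a point): on the floor of the well, the middle of the right half (box x -37, y -54 mm): a good spot for another case
- rook_1: small cream plastic rook, 38 mm across the foot, 56 mm tall; origin at the centre of its underside; a bystander
- rook_2: the second cream rook, same as the first; a bystander
- ashtray: round glass ashtray, empty, 100 mm across, 28 mm high; origin centre of underside; a bystander
- timer: orange egg timer, 62 mm across, 71 mm tall; origin centre of underside; a bystander
- mug: blue mug, 76 mm across, 88 mm tall; origin centre of underside; a bystander
- pawn: dark wooden pawn, 30 mm across the foot, 43 mm tall; origin centre of underside; a bystander

How it is judged:
By the outcome, as a careful person would: the job done as asked, in the order asked, and still so for the second after the job is handed in, with the robot touching nothing.
It also fails if it takes over 72 s, if anything falls off the work surface, if the arm or the gripper's body presses on something with over 40 N, if the wrist force passes 120 N, or if a joint passes its speed limit or range.

## Robot

A 7-joint arm with a two-finger parallel gripper is mounted at the origin on the work surface. World frame = base frame: x ahead of the robot, y to its left, z up, the work surface at z = 0. Lengths are in m, angles in rad, forces in N, time in s.
With the tool pointing down it reaches from about 0.35 to 0.9 m from the base axis. Payload 19.9 kg.
Tool frame: the origin (TCP) lies between the finger pads; the fingertips stand 25 mm ahead of it and the grasp point (between the pads) lies 6 mm ahead of it (bot.tips_ahead is the distance from the TCP to the fingertips, in m); y points along the fingers, x is the direction in which the jaws open and shut, and the axes are right-handed (so a half turn about y gives the same grasp; the last joint's range is limited). The gripper opens to 85 mm and grips with 20 to 120 N. Pads are 22 mm wide; open, the fingers measure 114 mm over their backs; the gripper's body (76 mm by 85 mm) begins 54 mm behind the grasp point. The pads swing forward as they close: fully open they stand 13 mm farther back than shut.
Start: joints at [1.214, 0.417, -0.01, 1.614, 0.005, 1.111, -0.053], TCP at [0.194, -0.594, 0.256] pointing down, gripper open.
Joint ranges: [-2.81, 2.81], [-0.39, 2.02], [-1.27, 1.25], [0.06, 2.57], [-1.19, 4.33], [0.19, 2], [-2.82, 2.82]. Speed limits (rad/s): [1.89, 1.89, 2.39, 2.39, 3.01, 3.01, 3.01].

## Interface

Orientations are given as a unit quaternion [w, x, y, z].
In Python, from bench import bot, viewer gives the robot as it stands.
- The arm moves only by the shell command python3 -m jog 'ROWS' [OPENING] [FORCE]. ROWS is JSON, a list of rows, each a list of 2 entries, a list of its own where there are three numbers: the shift along the tool's x, y, z in mm, then the turn, a rotation vector about the tool's x, y, z in degrees. A call has 1 to 12 rows; each row shifts and turns the pose as measured when the row begins, along the tool's axes as they then stand; what a row does not reach is not made up. A row lasts 1/10 s, in which the tool goes at most 50 mm and 8.59 degrees, less where a joint would pass 70% of its speed; a pose out of reach is approached as far as the arm can. A call is refused whole if a number of a shift passes 50 or a number of a turn 8.59, either way. A call with a gripper value outside its range is refused whole. OPENING is the closure, from -1 (fully open) to 1 (shut), set as the call begins (- or left out, the last holds). The fingers move at their own pace and stop on an object; FORCE is the grip in N (left out, the last holds). Time passes only in rows, so rows that do not move let the fingers close. It gives the time, the measured TCP pose, the force and the opening at its end, in the units of the state.
- bot.observe(): the state, without advancing time (a new reading comes with each control period).
- viewer.read_camera(name): name is "scene" or "top" or "wrist"; returns the picture (480x640x3 uint8, red, green, blue); there is no depth.
- viewer.camera_params(name): a dict with "K" (3x3 intrinsics, pixels), "world_from_camera" (4x4, takes a point from camera to world coordinates). Camera axes: x right, y up, looking along -z (the intrinsics and any distortion apply to the point x, -y, -z); pixel columns grow to the right and rows downward; lengths in m; the calibration is good to about 2 mm. The wrist camera is an equidistant fisheye: a pixel r from the principal point sees the ray r / f radians off the axis. A picture is of the moment at which its call begins: read the wrist's pose just before it. camera_params takes no time and is no camera call; for the wrist camera it gives the pose at the moment of the call.
- bot.hand_in(): hands the job in, once; it reports no verdict.
The state is a dict: "time": time; "joint_positions": joint angles; "qvel": joint speeds; "joint_torque": joint torques, N m; "ee_pos": TCP position; "tool_rot": TCP orientation; "force": force on the tool from outside, world axes, zero at the start; "ft_torque": the same for the moment, N m; "opening": opening from 0.0 (shut) to 1.0 (fully open).
Only numpy, scipy, OpenCV 4.12 (cv2) and the standard library are available. Lean on these libraries where they do the work, as an engineer would, in place of code of your own. Each camera call takes 0.05 s, during which the arm holds its last target. There are 200 camera calls.

## Working session

There is one attempt and no reset: what is moved stays moved. The work goes in short steps, Python scripts to look and compute and a shell command to move; the robot and the scene stay as the last step left them, time stands still between calls to the robot, and variables do not carry over. Pictures are saved under pics/ and viewed, about 8 in all and at most 12, crops included, and the job is handed in when it is done.

```bash
mkdir -p pics; ls; python3 - <<'E'
from bench import bot, viewer
import cv2,numpy as np
np.set_printoptions(precision=4,suppress=True)
for n in ["top","scene"]:
    im=viewer.read_camera(n); cv2.imwrite(f"pics/{n}0.png",im[:,:,::-1])
    p=viewer.camera_params(n); print(n,p)
s=bot.observe(); print(s, bot.tips_ahead)
E
```

```text
pics
top {'K': array([[495.3869,   0.    , 327.2593],
       [  0.    , 495.3869, 234.6539],
       [  0.    ,   0.    ,   1.    ]]), 'world_from_camera': array([[ 0.0005,  0.9933, -0.1159,  0.4126],
       [-0.9999,  0.0019,  0.0117, -0.0621],
       [ 0.0118,  0.1159,  0.9932,  1.3069],
       [ 0.    ,  0.    ,  0.    ,  1.    ]])}
scene {'K': array([[515.4339,   0.    , 316.4017],
       [  0.    , 515.4339, 242.3085],
       [  0.    ,   0.    ,   1.    ]]), 'world_from_camera': array([[ 0.3325, -0.7397,  0.5851,  1.2193],
       [ 0.9431,  0.2618, -0.205 , -0.2893],
       [-0.0015,  0.62  ,  0.7846,  0.8835],
       [ 0.    ,  0.    ,  0.    ,  1.    ]])}
{'time': 0.1, 'joint_positions': array([ 1.2145,  0.4179, -0.0103,  1.6141,  0.0047,  1.1107, -0.053 ]), 'qvel': array([ 0.0005, -0.0015, -0.0008, -0.0019,  0.0002, -0.0006, -0.0005]), 'joint_torque': array([  0.0035, -86.5814,   0.6816, -43.5636,   0.0193,   0.0049,
         0.0002]), 'ee_pos': array([ 0.1934, -0.594 ,  0.2557]), 'tool_rot': array([ 0.5724, -0.572 ,  0.4158, -0.4151]), 'force': array([-0.3132, -0.8203, -0.008 ]), 'ft_torque': array([-0.0015, -0.0092, -0.0044]), 'opening': 1.0018691022448845} 0.025
```

View pics/top0.png

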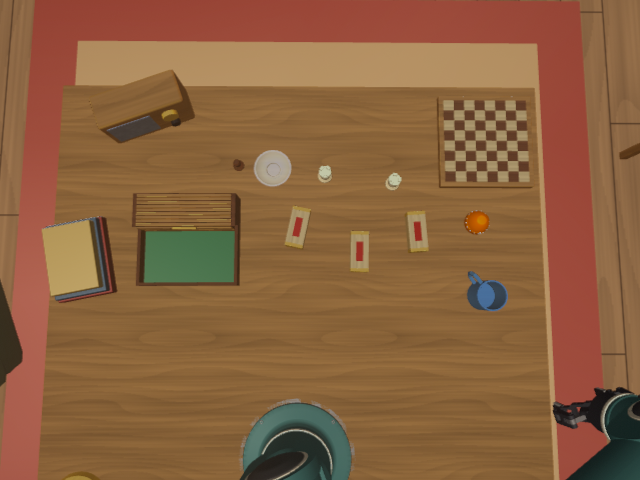

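View pics/scene0.png

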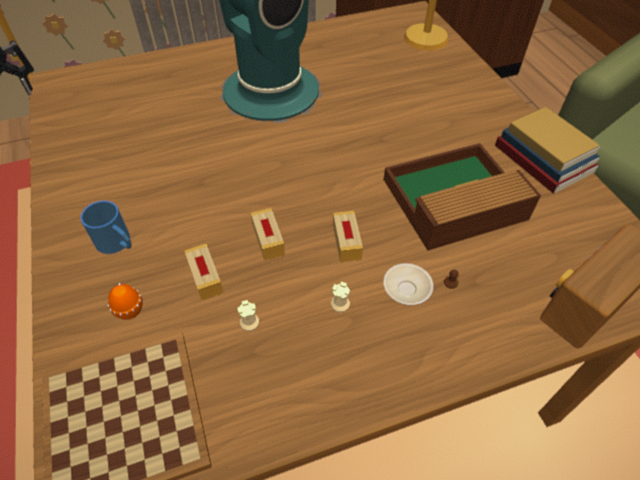

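The pictures show three cases at top pixels (298,227), (360,251) and (418,231), and the box's green well at (190,257). The rooks stand beyond the cases, with the timer and mug to the right. I'll measure these now.

```bash
cat > h.py <<'E'
from bench import bot, viewer
import cv2,numpy as np
from scipy.spatial.transform import Rotation as Ro
np.set_printoptions(precision=4,suppress=True)
def ray(n,uv,p=None):
    p=p or viewer.camera_params(n);K=p["K"];T=p["world_from_camera"]
    a=(uv[0]-K[0,2])/K[0,0];b=(uv[1]-K[1,2])/K[1,1]
    if n=="wrist":
        r=np.hypot(a,b); k=np.sin(r)/max(r,1e-9); d=np.array([a*k,-b*k,-np.cos(r)])
    else: d=np.array([a,-b,-1.])
    return T[:3,3],T[:3,:3]@d
def onz(n,uv,z,p=None):
    o,d=ray(n,uv,p);return (o+d*(z-o[2])/d[2])[:2]
def toolrot():
    s=bot.observe();q=s["tool_rot"];return s,Ro.from_quat([q[1],q[2],q[3],q[0]])
def rect(n,m,z,p=None,amin=30,amax=1e9):
    out=[]
    for c in cv2.findContours(m.astype(np.uint8),cv2.RETR_EXTERNAL,cv2.CHAIN_APPROX_NONE)[0]:
        if not amin<cv2.contourArea(c)<amax: continue
        w=np.array([onz(n,q[0],z,p) for q in c])*1000
        (cx,cy),(a,b),t=cv2.minAreaRect(w.astype(np.float32))
        if a<b:a,b,t=b,a,t+90
        t=(t+90)%180-90
        out.append((round(cx,1),round(cy,1),round(a),round(b),round(t,1),tuple(c.mean((0,1)).round())))
    return out
def go(x,y,z,yaw):
    """yaw: world direction (deg) of case long axis; prints needed shift in tool axes mm and turn deg about tool y"""
    s,R=toolrot();M=R.as_matrix()
    zd=np.array([np.cos(np.radians(yaw)),np.sin(np.radians(yaw)),0])
    yd=np.array([0,0,-1.]);xd=np.cross(yd,zd)
    best=(M.T@np.stack([xd,yd,zd],1))
    print("t",round(s["time"],2),"pos",s["ee_pos"]*1000,"shift(tool)",M.T@(np.array([x,y,z])-s["ee_pos"]*1000),"turn",np.degrees(Ro.from_matrix(best).as_rotvec()),"op",s["opening"],"q7",s["joint_positions"][6])
E
python3 - <<'E'
from h import *
for n in ["top","scene"]:
    im=cv2.imread(f"pics/{n}0.png");h=cv2.cvtColor(im,cv2.COLOR_BGR2HSV)
    red=((h[...,0]<6)|(h[...,0]>174))&(h[...,1]>170)&(h[...,2]>110)
    print(n,"red",*rect(n,red,.042,amax=600),sep="\n")
    g=(abs(h[...,0].astype(int)-75)<15)&(h[...,1]>100)
    print("green",*rect(n,g,.006,amin=800),sep="\n")
p=onz("top",(298,227),.042)*1000
go(*p,200,0)
E
```

```text
top
red
(518.3, -158.4, 46, 15, -0.4, (np.float64(359.0), np.float64(251.0)))
(570.5, -309.2, 47, 15, 4.0, (np.float64(417.0), np.float64(231.0)))
(581.0, 0.7, 47, 15, -12.0, (np.float64(297.0), np.float64(227.0)))
green
(22.2, -799.8, 161, 136, -4.2, (np.float64(616.0), np.float64(452.0)))
scene
red
(570.1, -306.7, 46, 15, 4.2, (np.float64(202.0), np.float64(265.0)))
(580.4, 3.7, 46, 15, -11.7, (np.float64(347.0), np.float64(230.0)))
(517.8, -156.0, 46, 15, -0.5, (np.float64(267.0), np.float64(227.0)))
(539.4, 490.3, 155, 14, 15.0, (np.float64(535.0), np.float64(166.0)))
green
(487.3, 295.5, 218, 97, -89.1, (np.float64(441.0), np.float64(178.0)))
(-266.5, 43.0, 501, 293, -18.7, (np.float64(263.0), np.float64(39.0)))
t 0.1 pos [ 193.4248 -594.0261  255.7327] shift(tool) [-443.5107   56.1636  550.9628] turn [ 0.0153 18.0372 -0.0611] op 1.0018691022448845 q7 -0.053012487442270516
```

```bash
python3 -m jog '[[[0,0,0],[0,7,0]],[[0,0,0],[0,7,0]],[[-26,0,40],[0,0,0]],[[-26,0,40],[0,0,0]],[[-26,0,40],[0,0,0]],[[-26,0,40],[0,0,0]],[[-26,0,40],[0,0,0]],[[-26,0,40],[0,0,0]],[[-26,0,40],[0,0,0]],[[-26,10,40],[0,0,0]],[[-26,10,40],[0,0,0]],[[-26,10,40],[0,0,0]]]' -1 60
python3 - <<'E'
from h import *
go(570,-308,150,4)
p=viewer.camera_params("wrist");im=viewer.read_camera("wrist");cv2.imwrite("pics/w1.png",im[:,:,::-1]);print(p)
im=cv2.imread("pics/top0.png");h=cv2.cvtColor(im,cv2.COLOR_BGR2HSV)
print(h[255,190],h[235,220])
g=(abs(h[...,0].astype(int)-h[255,190,0])<8)&(h[...,1]>100);g[:,:120]=0;g[:,260:]=0
g=cv2.morphologyEx(g.astype(np.uint8),cv2.MORPH_OPEN,np.ones((3,3)))
print(rect("top",g,.006,amin=500))
for uv in [(138,286),(239,284),(239,230),(138,231),(133,194),(237,194)]: print(uv,onz("top",uv,.04)*1000,onz("top",uv,.085)*1000)
E
```

```text
time: 1.3
ee_pos: [0.5831, -0.3063, 0.2226]
tool_rot: [-0.511, 0.512, -0.49, 0.487]
force: [0.4, -1.1, 0.7]
opening: 1.001
t 1.3 pos [ 583.0749 -306.2653  222.5827] shift(tool) [  1.3095  72.6327 -12.8448] turn [ 0.2322 -1.3445 -0.1467] op 1.0006375424965184 q7 -1.1379327022107446
{'K': array([[371.6483,   0.    , 320.4248],
       [  0.    , 371.6483, 239.1515],
       [  0.    ,   0.    ,   1.    ]]), 'world_from_camera': array([[ 0.0459,  0.9533,  0.2984,  0.6592],
       [-0.9989,  0.0442,  0.0126, -0.3043],
       [-0.0012, -0.2986,  0.9544,  0.3409],
       [ 0.    ,  0.    ,  0.    ,  1.    ]])}
[ 61  90 116] [ 62  93 110]
[]
(138, 286) [428.6708 402.3376] [428.0999 385.8401]
(239, 284) [433.8877 147.1386] [433.1316 139.7054]
(239, 230) [572.1309 150.0559] [566.4645 142.5191]
(138, 231) [569.034  408.5962] [563.4777 391.8763]
(133, 194) [665.4808 425.7789] [656.4987 408.4487]
(237, 194) [666.2473 157.2201] [657.2381 149.4288]
```

```bash
python3 - <<'E'
import cv2
im=cv2.imread("pics/top0.png")[180:300,120:250]
cv2.imwrite("pics/boxc.png",cv2.resize(im,None,fx=5,fy=5,interpolation=cv2.INTER_CUBIC))
E
```

```text
(no output)
```

View pics/boxc.png

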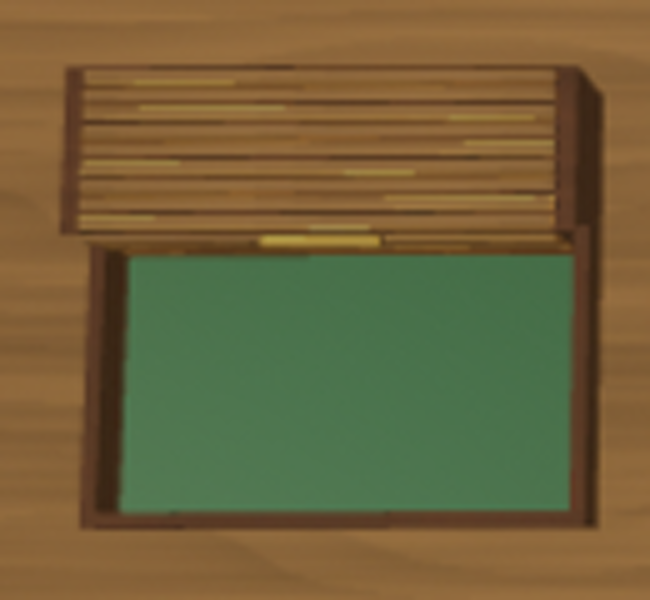

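View pics/w1.png

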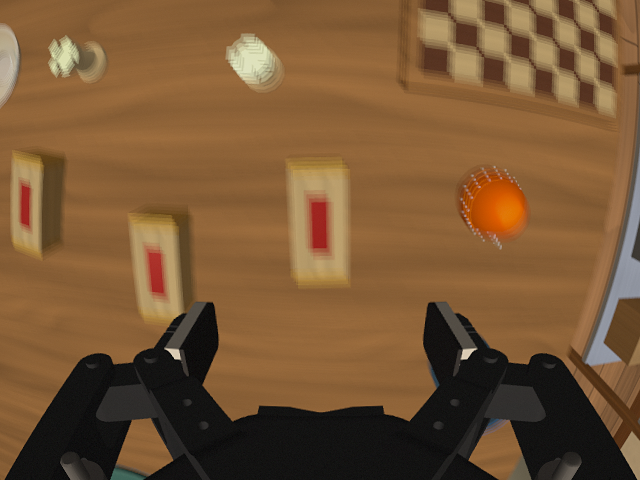

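Box crop: the front wall's top corners are at about (136,285.4) and (236.8,285.4), and the rear top corners at (133.2,193.4) and (236,193.4). In the wrist view the case label is centred at (319,224), between the open fingers.

```bash
cat >> h.py <<'E'
def wlook(near):
    p=viewer.camera_params("wrist");im=viewer.read_camera("wrist")[:,:,::-1]
    h=cv2.cvtColor(np.ascontiguousarray(im),cv2.COLOR_BGR2HSV)
    red=((h[...,0]<6)|(h[...,0]>174))&(h[...,1]>170)&(h[...,2]>110)
    for r in rect("wrist",red,.042,p,amin=150):
        if np.hypot(r[0]-near[0],r[1]-near[1])<50: print("label",r)
E
python3 - <<'E'
from h import *
wlook((570,-308))
F=[onz("top",uv,.04)*1000 for uv in [(136.2,285.4),(236.8,285.4)]]
B=[onz("top",uv,.085)*1000 for uv in [(133.2,193.4),(236,193.4)]]
print(F,B)
f=(F[0]+F[1])/2;b=(B[0]+B[1])/2
for P in (F,B):
    d=P[0]-P[1];print(np.linalg.norm(d),np.degrees(np.arctan2(-d[0],d[1])))
ax=b-f;print("depth",np.linalg.norm(ax),np.degrees(np.arctan2(ax[1],ax[0])), "centre",(f+b)/2)
E
```

```text
label (572.3, -309.6, 49, 17, 3.3, (np.float64(332.0), np.float64(239.0)))
[array([430.1797, 406.9446]), array([430.3461, 152.6388])] [array([658.0224, 408.0214]), array([658.7571, 151.9588])]
254.30584422718402 0.03749174365240736
256.06364908085635 0.164384586591896
depth 228.12692458573147 0.04983729154074896 centre [544.3264 279.8909]
```

```bash
python3 - <<'E'
from h import *
go(571,-309,32,3.7)
E
```

```text
t 1.4 pos [ 585.9968 -300.9113  220.7774] shift(tool) [  8.5036 188.7915 -14.5842] turn [ 0.2512 -0.5552 -0.3806] op 0.9986310571572762 q7 -1.1375412338405908
```

```bash
python3 -m jog '[[[8,20,-15],[0,0,0]],[[0,40,0],[0,0,0]],[[0,40,0],[0,0,0]],[[0,20,0],[0,0,0]],[[0,0,0],[0,0,0]]]' -1 60
python3 - <<'E'
from h import *
go(571,-309,32,3.7)
E
```

```text
time: 1.9
ee_pos: [0.5714, -0.307, 0.0955]
tool_rot: [0.515, -0.514, 0.488, -0.482]
force: [-0.2, 0.0, 0.1]
opening: 0.996
t 1.9 pos [ 571.3712 -306.9845   95.5311] shift(tool) [ 2.4735 63.5158 -0.154 ] turn [ 0.3013 -0.3203 -0.4369] op 0.9964416704867701 q7 -1.1305522144498792
```

```bash
python3 -m jog '[[[2.5,30,0],[0,0,0]],[[0,25,0],[0,0,0]],[[0,8,0],[0,0,0]],[[0,0,0],[0,0,0]],[[0,0,0],[0,0,0]]]' -1 60
python3 -c "
from h import *
go(571,-309,32,3.7)"
python3 -m jog '[[[0,0,0],[0,0,0]],[[0,0,0],[0,0,0]],[[0,0,0],[0,0,0]],[[0,0,0],[0,0,0]],[[0,0,0],[0,0,0]],[[0,0,0],[0,0,0]],[[0,0,0],[0,0,0]],[[0,0,0],[0,0,0]]]' 1 60
python3 -c "
from h import *
go(571,-309,32,3.7)"
```

```text
time: 2.4
ee_pos: [0.5733, -0.3103, 0.0359]
tool_rot: [0.515, -0.514, 0.487, -0.483]
force: [0.3, 0.1, 0.4]
opening: 0.998
t 2.4 pos [ 573.3321 -310.3206   35.8791] shift(tool) [-1.434   3.8906 -2.2443] turn [ 0.0903 -0.3297 -0.3152] op 0.9981770677413475 q7 -1.1358570993697412
time: 3.2
ee_pos: [0.5749, -0.311, 0.0402]
tool_rot: [0.516, -0.513, 0.485, -0.485]
force: [0.3, 0.0, -2.3]
opening: 0.526
t 3.2 pos [ 574.8796 -310.976    40.1669] shift(tool) [-2.1756  8.1646 -3.7762] turn [-0.1398 -0.3206 -0.1796] op 0.5264623104500854 q7 -1.1355754322335878
```

```bash
cat >> h.py <<'E'
def ft():
    s,R=toolrot();M=R.as_matrix()
    print("FT t",round(s["time"],2),"pos",s["ee_pos"]*1000,"tilt",np.degrees(np.arcsin(np.clip(M[2,2],-1,1))).round(2),"roll",np.degrees(np.arcsin(np.clip(M[2,0],-1,1))).round(2),"F",s["force"],"Mtool",M.T@s["ft_torque"],"op",s["opening"].round(3))
E
python3 -m jog '[[[0,-20,0],[0,0,0]],[[0,-30,0],[0,0,0]],[[0,-25,0],[0,0,0]],[[0,0,0],[0,0,0]],[[0,0,0],[0,0,0]],[[0,0,0],[0,0,0]]]' 1 60 >/dev/null; python3 -c "
from h import *
ft()"
python3 -m jog '[[[0,0,0],[6,0,0]],[[0,0,0],[6,0,0]],[[0,0,0],[5,0,0]],[[0,0,0],[0,0,0]],[[0,0,0],[0,0,0]],[[0,0,0],[0,0,0]],[[0,0,0],[0,0,0]],[[0,0,0],[0,0,0]]]'  >/dev/null; python3 -c "
from h import *
ft()"
python3 -m jog '[[[0,0,0],[-6,0,0]],[[0,0,0],[-6,0,0]],[[0,0,0],[-5,0,0]],[[0,0,0],[0,0,0]],[[0,0,0],[0,0,0]],[[0,0,0],[0,0,0]]]'  >/dev/null; python3 -c "
from h import *
ft()"
python3 -m jog '[[[0,0,0],[-6,0,0]],[[0,0,0],[-6,0,0]],[[0,0,0],[-5,0,0]],[[0,0,0],[0,0,0]],[[0,0,0],[0,0,0]],[[0,0,0],[0,0,0]],[[0,0,0],[0,0,0]],[[0,0,0],[0,0,0]]]'  >/dev/null; python3 -c "
from h import *
ft()"
python3 -m jog '[[[0,0,0],[6,0,0]],[[0,0,0],[6,0,0]],[[0,0,0],[5,0,0]],[[0,0,0],[0,0,0]],[[0,0,0],[0,0,0]],[[0,0,0],[0,0,0]]]'  >/dev/null; python3 -c "
from h import *
ft()"
```

```text
Traceback (most recent call last):
  File "h.py", line 41, in ft
    print("FT t",round(s["time"],2),"pos",s["ee_pos"]*1000,"tilt",np.degrees(np.arcsin(np.clip(M[2,2],-1,1))).round(2),"roll",np.degrees(np.arcsin(np.clip(M[2,0],-1,1))).round(2),"F",s["force"],"Mtool",M.T@s["ft_torque"],"op",s["opening"].round(3))
                                                                                                                                                                                                                                  ^^^^^^^^^^^^^^^^^^
AttributeError: 'float' object has no attribute 'round'
Traceback (most recent call last):
  File "h.py", line 41, in ft
    print("FT t",round(s["time"],2),"pos",s["ee_pos"]*1000,"tilt",np.degrees(np.arcsin(np.clip(M[2,2],-1,1))).round(2),"roll",np.degrees(np.arcsin(np.clip(M[2,0],-1,1))).round(2),"F",s["force"],"Mtool",M.T@s["ft_torque"],"op",s["opening"].round(3))
                                                                                                                                                                           
[... 1274 characters left out ...]
           ^^^^^^^^^^^^^^^^^^
AttributeError: 'float' object has no attribute 'round'
Traceback (most recent call last):
  File "h.py", line 41, in ft
    print("FT t",round(s["time"],2),"pos",s["ee_pos"]*1000,"tilt",np.degrees(np.arcsin(np.clip(M[2,2],-1,1))).round(2),"roll",np.degrees(np.arcsin(np.clip(M[2,0],-1,1))).round(2),"F",s["force"],"Mtool",M.T@s["ft_torque"],"op",s["opening"].round(3))
                                                                                                                                                                                                                                  ^^^^^^^^^^^^^^^^^^
AttributeError: 'float' object has no attribute 'round'
```

```bash
sed -i 's/s\["opening"\].round(3)/round(s["opening"],3)/' h.py
python3 -c "
from h import *
ft()"
python3 -m jog '[[[0,0,0],[6,0,0]],[[0,0,0],[6,0,0]],[[0,0,0],[5,0,0]],[[0,0,0],[0,0,0]],[[0,0,0],[0,0,0]],[[0,0,0],[0,0,0]],[[0,0,0],[0,0,0]],[[0,0,0],[0,0,0]]]'  >/dev/null; python3 -c "
from h import *
ft()"
python3 -m jog '[[[0,0,0],[-6,0,0]],[[0,0,0],[-6,0,0]],[[0,0,0],[-5,0,0]],[[0,0,0],[0,0,0]],[[0,0,0],[0,0,0]],[[0,0,0],[0,0,0]]]'  >/dev/null; python3 -c "
from h import *
ft()"
```

```text
FT t 6.6 pos [ 568.1955 -312.4491  111.0572] tilt 0.05 roll -0.34 F [-0.1758 -0.9019 -2.0638] Mtool [-0.0414 -0.0196  0.0023] op 0.527
FT t 7.4 pos [ 573.6578 -309.1714  109.9859] tilt 16.96 roll -0.47 F [-0.1904 -0.0894 -2.4962] Mtool [-0.3538 -0.0328 -0.0584] op 0.528
FT t 8.0 pos [ 574.3829 -308.6116  110.0333] tilt -0.64 roll -0.33 F [-0.4372  0.2375 -2.1564] Mtool [ 0.0699 -0.0401 -0.0595] op 0.526
```

```bash
cat >> h.py <<'E'
def av(n=5):
    a=[]
    for _ in range(n):
        viewer.read_camera("top"); s,R=toolrot(); M=R.as_matrix()
        a.append([*(M.T@s["ft_torque"]),s["force"][2],np.degrees(M[2,2]),np.abs(s["qvel"]).max()])
    a=np.array(a);print("AV t",round(s["time"],2),"Mx",a[:,0],"mean M,Fz,tilt,qv",a.mean(0),"z",s["ee_pos"]*1000)
E
python3 -c "
from h import *
av()"
python3 -m jog '[[[0,0,0],[-6,0,0]],[[0,0,0],[-6,0,0]],[[0,0,0],[-5,0,0]],[[0,0,0],[0,0,0]],[[0,0,0],[0,0,0]],[[0,0,0],[0,0,0]],[[0,0,0],[0,0,0]],[[0,0,0],[6,0,0]],[[0,0,0],[6,0,0]],[[0,0,0],[5,0,0]],[[0,0,0],[0,0,0]]]'  >/dev/null; python3 -c "
from h import *
av()"
```

```text
AV t 8.25 Mx [0.0228 0.0594 0.0708 0.1156 0.0214] mean M,Fz,tilt,qv [ 0.058  -0.005  -0.0137 -2.245  -0.6747  0.0069] z [ 574.0723 -309.1742  110.2966]
AV t 9.6 Mx [-0.0113 -0.0468  0.026  -0.0307  0.0091] mean M,Fz,tilt,qv [-0.0107 -0.0284  0.0067 -1.8862 -0.2295  0.024 ] z [ 572.6588 -311.2337  111.4714]
```

```bash
python3 -m jog '[[[0,0,0],[6,0,0]],[[0,0,0],[6,0,0]],[[0,0,0],[5,0,0]],[[0,0,0],[0,0,0]],[[0,0,0],[0,0,0]],[[0,0,0],[0,0,0]],[[0,0,0],[0,0,0]],[[0,0,0],[-6,0,0]],[[0,0,0],[-6,0,0]],[[0,0,0],[-5,0,0]],[[0,0,0],[0,0,0]],[[0,0,0],[0,0,0]]]'  >/dev/null; python3 -c "
from h import *
av(10)
go(507.5,226,145,0.1)"
```

```text
AV t 11.3 Mx [ 0.0507  0.0455  0.0491  0.0781  0.0515  0.078   0.0515 -0.0174  0.0658
  0.1348] mean M,Fz,tilt,qv [ 0.0588 -0.0026 -0.0068 -2.3264 -1.0504  0.0079] z [ 578.3123 -307.7973  110.4589]
t 11.3 pos [ 578.3123 -307.7973  110.4589] shift(tool) [-537.2455  -32.6077  -38.0922] turn [ 1.0812  3.4673 -0.0978] op 0.5280662000222427 q7 -1.1209413361740914
```

```bash
python3 -m jog '[[[0,0,0],[1.2,0,0]],[[0,0,0],[0,0,0]]]'  >/dev/null; python3 -c "
from h import *
av(10)"
python3 -m jog '[[[0,0,0],[-6,0,0]],[[0,0,0],[-6,0,0]],[[0,0,0],[-4.5,0,0]],[[0,0,0],[0,0,0]],[[0,0,0],[0,0,0]],[[0,0,0],[0,0,0]],[[0,0,0],[0,0,0]],[[0,0,0],[6,0,0]],[[0,0,0],[6,0,0]],[[0,0,0],[4.5,0,0]],[[0,0,0],[0,0,0]]]'  >/dev/null; python3 -c "
from h import *
av(10)
go(507.5,226,145,0.1)"
```

```text
AV t 12.0 Mx [ 0.0037  0.0295 -0.0178  0.0326  0.0311  0.0281  0.0027 -0.0237  0.0286
  0.0175] mean M,Fz,tilt,qv [ 0.0133  0.0147 -0.0194 -2.05    0.1805  0.0041] z [ 578.6898 -307.5163  110.3494]
AV t 13.6 Mx [-0.0438 -0.0194 -0.051  -0.0743 -0.015  -0.0322 -0.0076 -0.0642 -0.0211
 -0.0238] mean M,Fz,tilt,qv [-0.0352 -0.0015  0.0122 -2.2759  0.4652  0.0137] z [ 578.3502 -308.0707  110.8313]
t 13.6 pos [ 578.3502 -308.0707  110.8313] shift(tool) [-537.4014  -34.5912  -37.7083] turn [-0.4758  3.4128 -0.0026] op 0.5282506122620942 q7 -1.1127497566758697
```

```bash
python3 -m jog '[[[0,-5,0],[-0.5,3.4,0]],[[-30,0,-6],[0,0,0]],[[-45,0,-6],[0,0,0]],[[-45,0,-6],[0,0,0]],[[-45,0,-6],[0,0,0]],[[-45,0,-6],[0,0,0]],[[-45,0,-6],[0,0,0]],[[-45,0,-6],[0,0,0]],[[-45,0,-6],[0,0,0]],[[-45,0,-6],[0,0,0]],[[-45,0,-6],[0,0,0]],[[-40,0,-5],[0,0,0]]]'
python3 -m jog '[[[-25,0,0],[0,0,0]],[[0,0,0],[0,0,0]],[[0,0,0],[0,0,0]]]'
python3 -c "
from h import *
go(507.5,226,60,0.1)"
```

```text
time: 14.8
ee_pos: [0.513, 0.1789, 0.115]
tool_rot: [-0.497, 0.499, -0.501, 0.503]
force: [0.5, -0.2, -2.0]
opening: 0.521
time: 15.1
ee_pos: [0.5114, 0.2122, 0.1151]
tool_rot: [-0.5, 0.501, -0.5, 0.5]
force: [0.4, -0.8, -2.7]
opening: 0.531
t 15.1 pos [511.4157 212.2301 115.1102] shift(tool) [-13.8474  55.0924  -3.8937] turn [ 0.0164 -0.0739  0.0787] op 0.5310638661237674 q7 -2.112594794895367
```

```bash
python3 -m jog '[[[-14,5,-4],[0,0,0]],[[0,20,0],[0,0,0]],[[0,20,0],[0,0,0]],[[0,8,0],[0,0,0]],[[0,0,0],[0,0,0]]]'
python3 -m jog '[[[0,4,0],[0,0,0]],[[0,3,0],[0,0,0]],[[0,1,0],[0,0,0]]]'
python3 -c "
from h import *
go(507.5,226,44,0.1);ft()"
```

```text
time: 15.6
ee_pos: [0.5078, 0.2256, 0.0602]
tool_rot: [-0.499, 0.499, -0.5, 0.502]
force: [0.2, 0.4, -2.4]
opening: 0.521
time: 15.9
ee_pos: [0.5087, 0.2255, 0.0531]
tool_rot: [-0.499, 0.498, -0.501, 0.502]
force: [0.6, -1.0, -2.3]
opening: 0.53
t 15.9 pos [508.657  225.4617  53.0658] shift(tool) [-0.5426  9.0628 -1.1789] turn [-0.1204 -0.4028  0.066 ] op 0.5301180605919339 q7 -2.1646590552405187
FT t 15.9 pos [508.657  225.4617  53.0658] tilt 0.12 roll 0.07 F [ 0.6175 -1.0094 -2.3032] Mtool [-0.0469  0.0037  0.0256] op 0.53
```

```bash
for i in 1; do python3 -m jog '[[[0,3,0],[0,0,0]],[[0,3,0],[0,0,0]],[[0,1,0],[0,0,0]]]'|grep -E 'ee_pos|force'; python3 -m jog '[[[0,2,0],[0,0,0]],[[0,1,0],[0,0,0]]]'|grep -E 'ee_pos|force'; python3 -m jog '[[[0,2,0],[0,0,0]],[[0,1,0],[0,0,0]]]'|grep -E 'ee_pos|force'; done
```

```text
ee_pos: [0.5092, 0.2255, 0.0464]
force: [0.0, -0.5, -1.9]
ee_pos: [0.5094, 0.2256, 0.0456]
force: [-11.2, -3.9, 24.4]
ee_pos: [0.5094, 0.2256, 0.0457]
force: [-5.4, -2.5, 7.7]
```

```bash
python3 -m jog '[[[0,0,0],[0,0,0]],[[0,0,0],[0,0,0]],[[0,0,0],[0,0,0]],[[0,0,0],[0,0,0]]]' -0.7
python3 -m jog '[[[0,-10,0],[0,0,0]],[[0,-40,0],[0,0,0]],[[0,-40,0],[0,0,0]],[[0,-20,0],[0,0,0]]]'
python3 - <<'E'
from h import *
wlook((507,226))
wlook((507,226))
go(581,2,130,-12)
E
```

```text
time: 17.0
ee_pos: [0.5099, 0.226, 0.0464]
tool_rot: [-0.5, 0.497, -0.5, 0.503]
force: [-0.7, 0.2, -0.2]
opening: 0.852
time: 17.4
ee_pos: [0.5076, 0.2255, 0.1586]
tool_rot: [-0.498, 0.499, -0.501, 0.502]
force: [0.8, -0.2, -0.3]
opening: 0.849
label (505.0, 223.8, 50, 18, -0.1, (np.float64(320.0), np.float64(246.0)))
label (505.6, 224.0, 51, 18, -0.1, (np.float64(321.0), np.float64(246.0)))
t 17.5 pos [508.351  225.7771 158.833 ] shift(tool) [223.315   29.4833  73.801 ] turn [-0.1434 11.6876  0.1096] op 0.8474902549011474 q7 -2.132962524125703
```

```bash
python3 -m jog '[[[0,0,0],[0,6,0]],[[0,0,0],[0,5.7,0]],[[34,0,20],[0,0,0]],[[40,0,23],[0,0,0]],[[40,0,23],[0,0,0]],[[40,0,23],[0,0,0]],[[32,10,18],[0,0,0]],[[15,10,8],[0,0,0]],[[0,0,0],[0,0,0]],[[0,0,0],[0,0,0]]]' -1
python3 - <<'E'
from h import *
wlook((581,2))
go(581,2,34,-12)
E
```

```text
time: 18.5
ee_pos: [0.5781, -0.0024, 0.1387]
tool_rot: [-0.443, 0.443, -0.55, 0.551]
force: [-0.0, 0.1, 0.9]
opening: 1.0
label (583.2, 0.5, 50, 18, -12.1, (np.float64(312.0), np.float64(246.0)))
t 18.55 pos [577.9755  -2.2748 138.6586] shift(tool) [ -4.9266 104.6561   1.9175] turn [-0.068  -0.3293  0.0575] op 1.0001629915522658 q7 -1.867272922445432
```

```bash
python3 -m jog '[[[-4.5,20,3],[0,0,0]],[[0,35,0],[0,0,0]],[[0,30,0],[0,0,0]],[[0,14,0],[0,0,0]],[[0,5,0],[0,0,0]],[[0,0,0],[0,0,0]]]' -1
python3 -c "
from h import *
go(582,1.5,34,-12)"
```

```text
time: 19.15
ee_pos: [0.5835, 0.0096, 0.0353]
tool_rot: [-0.448, 0.444, -0.548, 0.55]
force: [0.2, -0.0, -0.0]
opening: 0.999
t 19.15 pos [583.4566   9.614   35.2864] shift(tool) [8.2441 1.2635 0.2278] turn [-0.3211  0.1899 -0.1687] op 0.9987714925229706 q7 -1.8894751081583894
```

```bash
python3 -m jog '[[[8,1,0],[0,0,0]],[[0,0.5,0],[0,0,0]]]' -1
python3 -c "
from h import *
go(582,1.5,34,-12)"
python3 -m jog '[[[0,0,0],[0,0,0]],[[0,0.5,0],[0,0,0]],[[0,0.5,0],[0,0,0]],[[0,0.5,0],[0,0,0]],[[0,0.5,0],[0,0,0]],[[0,0,0],[0,0,0]],[[0,0,0],[0,0,0]]]' 1 60
python3 -c "
from h import *
go(582,1.5,34,-12)
ft()"
```

```text
time: 19.35
ee_pos: [0.5828, 0.0016, 0.0358]
tool_rot: [-0.449, 0.443, -0.547, 0.55]
force: [-0.2, -0.8, 0.5]
opening: 0.997
t 19.35 pos [582.7595   1.6263  35.8371] shift(tool) [ 0.285   1.8302 -0.7327] turn [-0.4654  0.2306 -0.2017] op 0.9971696661096224 q7 -1.875543068443564
time: 20.05
ee_pos: [0.5838, 0.0013, 0.0371]
tool_rot: [-0.449, 0.442, -0.547, 0.551]
force: [-0.3, 0.3, -1.8]
opening: 0.527
t 20.05 pos [583.801    1.256   37.1154] shift(tool) [ 0.1431  3.0943 -1.8476] turn [-0.6418  0.1792 -0.2405] op 0.5265265343122673 q7 -1.875758192741813
FT t 20.05 pos [583.801    1.256   37.1154] tilt 0.64 roll -0.24 F [-0.3413  0.277  -1.7951] Mtool [-0.0923  0.0378  0.022 ] op 0.527
```

```bash
python3 -m jog '[[[0,-20,0],[-0.6,0,0]],[[0,-30,0],[0,0,0]],[[0,-20,0],[0,0,0]],[[0,0,0],[6,0,0]],[[0,0,0],[6,0,0]],[[0,0,0],[5,0,0]],[[0,0,0],[0,0,0]],[[0,0,0],[0,0,0]],[[0,0,0],[0,0,0]],[[0,0,0],[0,0,0]],[[0,0,0],[0,0,0]]]' >/dev/null
python3 -c "
from h import *
av(8)"
python3 -m jog '[[[0,0,0],[-6,0,0]],[[0,0,0],[-6,0,0]],[[0,0,0],[-4.7,0,0]],[[0,0,0],[0,0,0]],[[0,0,0],[0,0,0]]]' >/dev/null
python3 -c "
from h import *
av(10)"
python3 -m jog '[[[0,0,0],[-6,0,0]],[[0,0,0],[-6,0,0]],[[0,0,0],[-5,0,0]],[[0,0,0],[0,0,0]],[[0,0,0],[0,0,0]],[[0,0,0],[0,0,0]],[[0,0,0],[0,0,0]],[[0,0,0],[6,0,0]],[[0,0,0],[6,0,0]],[[0,0,0],[4.7,0,0]],[[0,0,0],[0,0,0]],[[0,0,0],[0,0,0]]]'  >/dev/null; python3 -c "
from h import *
av(10)"
```

```text
AV t 21.55 Mx [-0.4618 -0.4265 -0.3968 -0.424  -0.3944 -0.447  -0.4153 -0.4255] mean M,Fz,tilt,qv [-0.4239  0.0015 -0.0042 -2.3309 16.8856  0.0047] z [583.4299   1.1846 109.1499]
AV t 22.55 Mx [ 0.0225  0.0103  0.0582  0.0654  0.0392 -0.0213  0.0636 -0.0098  0.0007
  0.0008] mean M,Fz,tilt,qv [ 0.0229  0.0031 -0.0347 -2.0139 -0.1183  0.0063] z [582.6431   2.3176 109.6679]
AV t 24.25 Mx [-0.0004  0.0128  0.0228  0.0092  0.0014 -0.0541  0.0245 -0.0508 -0.07
 -0.0658] mean M,Fz,tilt,qv [-0.017  -0.0044 -0.0097 -2.4082  0.1166  0.007 ] z [580.8731   3.484  111.0245]
```

```bash
cat >> h.py <<'E'
def av2(n=20):
    a=[]
    for _ in range(n):
        viewer.read_camera("top"); s,R=toolrot(); M=R.as_matrix()
        a.append([(M.T@s["ft_torque"])[0],np.degrees(M[2,2]),*s["joint_torque"][4:]])
    a=np.array(a);c=a[:,0]+.0257*a[:,1]
    print("AV2 t",round(s["time"],2),"Mx0 %.4f +- %.4f"%(c.mean(),c.std()/n**.5),"tilt %.2f"%a[:,1].mean(),"jt mean",a[:,2:].mean(0),"sd",a[:,2:].std(0),s["ee_pos"]*1000)
E
python3 -c "
from h import *
av2()"
python3 -m jog '[[[0,0,0],[6,0,0]],[[0,0,0],[6,0,0]],[[0,0,0],[5,0,0]],[[0,0,0],[0,0,0]],[[0,0,0],[0,0,0]],[[0,0,0],[0,0,0]],[[0,0,0],[0,0,0]],[[0,0,0],[-6,0,0]],[[0,0,0],[-6,0,0]],[[0,0,0],[-5.2,0,0]],[[0,0,0],[0,0,0]],[[0,0,0],[0,0,0]]]'  >/dev/null; python3 -c "
from h import *
av2()"
```

```text
AV2 t 25.25 Mx0 -0.0214 +- 0.0059 tilt 0.16 jt mean [-0.0059 -0.053   0.0008] sd [0.0005 0.0032 0.0007] [580.8442   3.547  111.1988]
AV2 t 27.45 Mx0 0.0167 +- 0.0071 tilt -0.48 jt mean [-0.0523  0.0536  0.0021] sd [0.0255 0.0631 0.0193] [583.1119   3.5146 112.5616]
```

```bash
cat >> h.py <<'E'
def av3(n=12):
    a=[]
    for _ in range(n):
        viewer.read_camera("top"); s,R=toolrot(); M=R.as_matrix()
        a.append([(M.T@s["ft_torque"])[0],np.degrees(M[2,2]),s["joint_torque"][5]])
    a=np.array(a);c=a[:,0]+.0257*a[:,1]
    print("AV3 t",round(s["time"],2),"Mx0 %.4f +- %.4f"%(c.mean(),c.std()/n**.5),"tilt",a[:,1].round(2)[[0,-1]],"j6",a[:,2],s["ee_pos"]*1000)
E
python3 -m jog '[[[0,0,0],[0.8,0,0]],[[0,0,0],[0,0,0]],[[0,0,0],[0,0,0]]]'  >/dev/null; python3 -c "
from h import *
av3()"
```

```text
AV3 t 28.35 Mx0 0.0251 +- 0.0063 tilt [0.37 0.37] j6 [-0.0486 -0.0669 -0.0415 -0.0299 -0.0257 -0.0246 -0.0243 -0.0248 -0.0249
 -0.0254 -0.0254 -0.0256] [583.1362   3.4722 112.4846]
```

```bash
python3 -m jog '[[[0,-4,0],[0,-6,0]],[[0,-4,0],[0,-6,0]],[[-15,0,-35],[0,0,0]],[[-25,0,-35],[0,0,0]],[[-40,0,-5],[0,0,0]],[[-42,0,0],[0,0,0]],[[-42,0,0],[0,0,0]],[[-42,0,0],[0,0,0]],[[-42,0,0],[0,0,0]],[[-42,0,0],[0,0,0]],[[-30,0,0],[0,0,0]],[[-12,0,0],[0,0,0]]]'
python3 -m jog '[[[0,0,0],[0,0,0]],[[0,0,0],[0,0,0]]]' >/dev/null
python3 -c "
from h import *
go(507.5,335,55,0.1);ft()"
```

```text
time: 29.55
ee_pos: [0.5004, 0.3437, 0.1244]
tool_rot: [0.508, -0.497, 0.498, -0.497]
force: [0.0, -0.5, -1.1]
opening: 0.524
t 29.75 pos [499.8657 344.6809 124.0191] shift(tool) [10.5789 68.9781  6.7634] turn [-0.6198  0.6078 -0.6713] op 0.5305024360546085 q7 -2.326619131523434
FT t 29.75 pos [499.8657 344.6809 124.0191] tilt 0.62 roll -0.67 F [ 0.1633 -1.3055 -1.414 ] Mtool [-0.0128  0.0163 -0.0982] op 0.531
```

```bash
python3 -m jog '[[[10.5,10,7],[-0.6,0.6,-0.6]],[[0,25,0],[0,0,0]],[[0,22,0],[0,0,0]],[[0,8,0],[0,0,0]],[[0,4,0],[0,0,0]],[[0,0,0],[0,0,0]]]'|grep -E 'pos|force'
python3 -c "
from h import *
go(507.5,335,42.5,0.1)"
python3 -m jog '[[[0,3,0],[0,0,0]],[[0,3,0],[0,0,0]],[[0,1,0],[0,0,0]]]'|grep -E 'pos|force'
```

```text
ee_pos: [0.5121, 0.3232, 0.0517]
force: [-0.5, -0.1, -2.5]
t 30.35 pos [512.0705 323.1649  51.7038] shift(tool) [-11.8311   9.1467  -4.6941] turn [ 0.0119 -0.7072  0.2813] op 0.5270510492660613 q7 -2.3319590328200777
ee_pos: [0.5132, 0.3231, 0.0462]
force: [-0.2, 0.8, -1.8]
```

```bash
python3 -m jog '[[[-6,0,-3],[0,0,0]],[[-4,0,-2],[0,0,0]],[[0,1,0],[0,0,0]],[[0,2,0],[0,0,0]]]'|grep -E 'pos|force'
python3 -m jog '[[[0,2,0],[0,0,0]],[[0,1,0],[0,0,0]]]'|grep -E 'pos|force'
python3 -m jog '[[[0,2,0],[0,0,0]],[[0,1,0],[0,0,0]]]'|grep -E 'pos|force'
```

```text
ee_pos: [0.5079, 0.3352, 0.044]
force: [0.3, -0.3, -2.1]
ee_pos: [0.5078, 0.3353, 0.043]
force: [-10.2, -7.4, 25.4]
ee_pos: [0.5078, 0.3353, 0.0431]
force: [-5.6, -2.4, 9.5]
```

```bash
python3 -m jog '[[[0,0,0],[0,0,0]],[[0,0,0],[0,0,0]],[[0,0,0],[0,0,0]],[[0,0,0],[0,0,0]]]' -0.7 | grep -E 'pos|force|open'
python3 -m jog '[[[0,-10,0],[0,0,0]],[[0,-40,0],[0,0,0]],[[0,-40,0],[0,0,0]],[[20,-10,0],[0,0,0]],[[40,0,1],[0,0,0]],[[45,0,1],[0,0,0]],[[45,0,1],[0,0,0]],[[45,0,1],[0,0,0]],[[45,0,1],[0,0,0]],[[45,0,1],[0,0,0]],[[45,0,1],[0,0,0]],[[45,0,1],[0,0,0]]]'| grep -E 'pos|force|open'
python3 -m jog '[[[45,0,1],[0,0,0]],[[40,0,0],[0,0,0]],[[20,10,0],[0,0,0]],[[8,10,0],[0,0,0]],[[0,0,0],[0,0,0]],[[0,0,0],[0,0,0]]]' -1| grep -E 'pos|force|open'
python3 -c "
from h import *
wlook((518,-157))
go(518,-157,34,-0.5)"
```

```text
ee_pos: [0.5083, 0.3352, 0.0434]
force: [0.3, -0.2, 0.1]
opening: 0.848
ee_pos: [0.5128, -0.0455, 0.1556]
force: [1.3, 0.8, -0.3]
opening: 0.855
ee_pos: [0.5134, -0.1685, 0.1384]
force: [-0.1, 0.5, 0.9]
opening: 0.998
label (520.5, -159.2, 50, 17, -1.0, (np.float64(303.0), np.float64(243.0)))
t 33.7 pos [ 513.4179 -168.2616  138.4196] shift(tool) [-11.3127 104.4746   2.8917] turn [-0.889   0.1449  0.0114] op 1.0028736517720402 q7 -1.3450244416847548
```

Target is (519,-158).

```bash
python3 -m jog '[[[-6,20,3],[-0.9,0,0]],[[-3,35,2],[0,0,0]],[[0,30,0],[0,0,0]],[[0,14,0],[0,0,0]],[[0,6,0],[0,0,0]],[[0,0,0],[0,0,0]]]' -1 | grep -E 'pos|force'
python3 -c "
from h import *
go(519,-158,34,-0.7)"
```

```text
ee_pos: [0.5228, -0.1514, 0.034]
force: [0.3, -0.8, 0.6]
t 34.3 pos [ 522.755  -151.3842   34.0266] shift(tool) [ 6.6011  0.0014 -3.7808] turn [-0.2865  0.9233 -0.057 ] op 0.9981674131645445 q7 -1.3904412115159794
```

```bash
python3 -m jog '[[[6.5,0,-4],[0,0.9,0]],[[0,0.5,0],[0,0,0]]]' -1 | grep -E 'pos|force'
python3 -m jog '[[[0,0.5,0],[0,0,0]],[[0,0.5,0],[0,0,0]],[[0,0.5,0],[0,0,0]],[[0,0.5,0],[0,0,0]],[[0,0.5,0],[0,0,0]],[[0,0,0],[0,0,0]],[[0,0,0],[0,0,0]]]' 1 60| grep -E 'pos|force'
python3 -c "
from h import *
go(519,-158,34,-0.7)"
python3 -m jog '[[[0,-20,0],[0,0,0]],[[0,-30,0],[0,0,0]],[[0,-20,0],[0,0,0]],[[0,0,0],[6,0,0]],[[0,0,0],[6,0,0]],[[0,0,0],[5,0,0]],[[0,0,0],[0,0,0]],[[0,0,0],[0,0,0]],[[0,0,0],[0,0,0]],[[0,0,0],[0,0,0]],[[0,0,0],[0,0,0]]]' >/dev/null
python3 -c "
from h import *
av(5)"
python3 -m jog '[[[0,0,0],[-6,0,0]],[[0,0,0],[-6,0,0]],[[0,0,0],[-5,0,0]],[[0,0,0],[0,0,0]],[[0,0,0],[0,0,0]],[[0,0,0],[0,0,0]]]' >/dev/null
python3 -c "
from h import *
av3(16)"
python3 -m jog '[[[0,0,0],[-6,0,0]],[[0,0,0],[-6,0,0]],[[0,0,0],[-5,0,0]],[[0,0,0],[0,0,0]],[[0,0,0],[0,0,0]],[[0,0,0],[0,0,0]],[[0,0,0],[0,0,0]],[[0,0,0],[6,0,0]],[[0,0,0],[6,0,0]],[[0,0,0],[5,0,0]],[[0,0,0],[0,0,0]],[[0,0,0],[0,0,0]]]'  >/dev/null; python3 -c "
from h import *
av3(16)"
```

```text
ee_pos: [0.5195, -0.1584, 0.0355]
force: [-0.3, 0.1, -0.1]
ee_pos: [0.5203, -0.1591, 0.0362]
force: [-0.5, -0.4, -2.5]
t 35.2 pos [ 520.3194 -159.14     36.2224] shift(tool) [-1.1223  2.208  -1.3582] turn [-0.5931 -0.1014  0.0226] op 0.5316107630056057 q7 -1.3899675123694057
AV t 36.55 Mx [-0.4937 -0.4663 -0.4537 -0.4593 -0.4481] mean M,Fz,tilt,qv [-0.4642  0.0141  0.0216 -2.487  17.4282  0.006 ] z [ 519.7045 -158.4511  108.2927]
AV3 t 37.95 Mx0 -0.0066 +- 0.0087 tilt [0.23 0.16] j6 [ 0.0284 -0.1551 -0.1146 -0.0801 -0.0595 -0.0467 -0.0383 -0.0323 -0.028
 -0.025  -0.0227 -0.0209 -0.0196 -0.0186 -0.0175 -0.017 ] [ 518.7866 -158.9253  108.1899]
AV3 t 39.95 Mx0 0.0039 +- 0.0059 tilt [0.68 0.73] j6 [-0.3153 -0.1623 -0.0451 -0.0151 -0.0165 -0.0255 -0.035  -0.0433 -0.0498
 -0.0547 -0.0589 -0.0616 -0.0638 -0.0656 -0.067  -0.068 ] [ 516.8657 -159.8162  109.4946]
```

C2 shows no shift (-0.010±0.010 N m), while C1 and C3 shifted by about +0.04 to +0.05. C2 is firm, so it goes back where it stood.

```bash
python3 -c "
from h import *
go(519.7,-158.7,42,-0.6)"
python3 -m jog '[[[-1,10,2],[-0.7,0,0]],[[0,25,0],[0,0,0]],[[0,20,0],[0,0,0]],[[0,9,0],[0,0,0]],[[0,1,0],[0,0,0]],[[0,0,0],[0,0,0]]]'| grep -E 'pos|force'
python3 -c "
from h import *
go(519.7,-158.7,36,-0.6)"
```

```text
t 39.95 pos [ 516.8657 -159.8162  109.4946] shift(tool) [-1.4332 67.5198  1.9534] turn [-0.731  -0.3436  0.2317] op 0.5276213299042013 q7 -1.3760028770257813
ee_pos: [0.52, -0.1588, 0.0409]
force: [0.7, -0.4, -2.8]
t 40.55 pos [ 520.0425 -158.7648   40.8582] shift(tool) [-0.0789  4.8584 -0.3365] turn [ 0.0827 -0.3302  0.2321] op 0.525841363413424 q7 -1.3919633202399706
```

```bash
python3 -m jog '[[[0,2,0],[0,0,0]],[[0,2,0],[0,0,0]],[[0,1,0],[0,0,0]]]'| grep -E 'pos|force'
python3 -m jog '[[[0,1.5,0],[0,0,0]],[[0,1,0],[0,0,0]]]'| grep -E 'pos|force'
python3 -m jog '[[[0,1.5,0],[0,0,0]],[[0,1,0],[0,0,0]]]'| grep -E 'pos|force'
```

```text
ee_pos: [0.5211, -0.1591, 0.0373]
force: [0.6, 0.5, -2.3]
ee_pos: [0.5212, -0.1592, 0.0361]
force: [-14.4, 4.2, 34.4]
ee_pos: [0.5212, -0.1592, 0.0362]
force: [-7.3, 1.5, 14.8]
```

Contact is made. Next I'll release, rise, back off and look.

```bash
python3 -m jog '[[[0,0,0],[0,0,0]],[[0,0,0],[0,0,0]],[[0,0,0],[0,0,0]],[[0,0,0],[0,0,0]]]' -1 | grep -E 'pos|force|open'
python3 -m jog '[[[0,-10,0],[0,0,0]],[[0,-30,0],[0,0,0]],[[0,-40,0],[0,0,0]],[[0,-40,0],[0,0,0]],[[0,-30,0],[0,0,0]],[[40,0,-10],[0,0,0]],[[40,0,-10],[0,0,0]],[[40,0,-10],[0,0,0]],[[40,0,-10],[0,0,0]],[[40,0,-10],[0,0,0]],[[30,0,0],[0,0,0]],[[0,0,0],[0,0,0]]]'| grep -E 'pos|force'
python3 - <<'E'
from h import *
for n in ["top","scene"]:
    im=viewer.read_camera(n)[:,:,::-1].copy();cv2.imwrite(f"pics/{n}F.png",im);h=cv2.cvtColor(im,cv2.COLOR_BGR2HSV)
    red=((h[...,0]<6)|(h[...,0]>174))&(h[...,1]>160)&(h[...,2]>100)
    for z in (.042,.048): print(n,z,*rect(n,red,z,amax=600),sep="\n")
E
```

```text
ee_pos: [0.522, -0.1594, 0.0373]
force: [0.4, 1.2, 0.4]
opening: 1.0
ee_pos: [0.4658, -0.3952, 0.2036]
force: [-0.4, 0.8, -0.3]
top
0.042
(506.2, 226.0, 44, 13, 1.6, (np.float64(208.0), np.float64(256.0)))
(506.0, 335.7, 44, 15, -1.6, (np.float64(165.0), np.float64(256.0)))
(518.3, -159.7, 46, 13, -0.4, (np.float64(360.0), np.float64(251.0)))
(637.2, -709.0, 173, 31, 38.9, (np.float64(569.0), np.float64(206.0)))
(1009.1, 676.4, 81, 33, -48.1, (np.float64(44.0), np.float64(66.0)))
(1179.9, -568.5, 74, 41, 86.6, (np.float64(506.0), np.float64(10.0)))
(1189.3, -150.8, 52, 23, -89.6, (np.float64(352.0), np.float64(4.0)))
(1188.9, -101.9, 35, 23, -89.6, (np.float64(338.0), np.float64(4.0)))
top
0.048
(505.8, 224.6, 44, 13, 1.6, (np.float64(208.0), np.float64(256.0)))
(505.6, 333.8, 44, 15, -1.6, (np.float64(165.0), np.float64(256.0)))
(517.8, -159.2, 46, 13, -0.4, (np.float64(360.0), np.float64(251.0)))
(636.2, -705.9, 172, 31, 38.9, (np.float64(569.0), np.float64(206.0)))
(1006.3, 672.9, 81, 33, -48.1, (np.float64(44.0), np.float64(66.0)))
(1176.3, -566.1, 74, 41, 86.6, (np.float64(506.0), np.float64(10.0)))
(1185.6, -150.4, 52, 23, -89.6, (np.float64(352.0), np.float64(4.0)))
(1185.2, -101.7, 35, 23, -89.6, (np.float64(338.0), np.float64(4.0)))
scene
0.042
(518.8, -157.4, 45, 15, -1.2, (np.float64(266.0), np.float64(228.0)))
(499.4, 232.2, 45, 14, 0.3, (np.float64(427.0), np.float64(178.0)))
(499.2, 343.1, 45, 14, -0.6, (np.float64(469.0), np.float64(167.0)))
(545.9, 512.2, 229, 109, 44.3, (np.float64(547.0), np.float64(166.0)))
scene
0.048
(523.8, -158.4, 45, 15, -1.2, (np.float64(266.0), np.float64(228.0)))
(504.6, 228.5, 45, 14, 0.3, (np.float64(427.0), np.float64(178.0)))
(504.3, 338.6, 45, 14, -0.6, (np.float64(469.0), np.float64(167.0)))
(550.7, 506.5, 228, 109, 44.3, (np.float64(547.0), np.float64(166.0)))
```

View pics/topF.png

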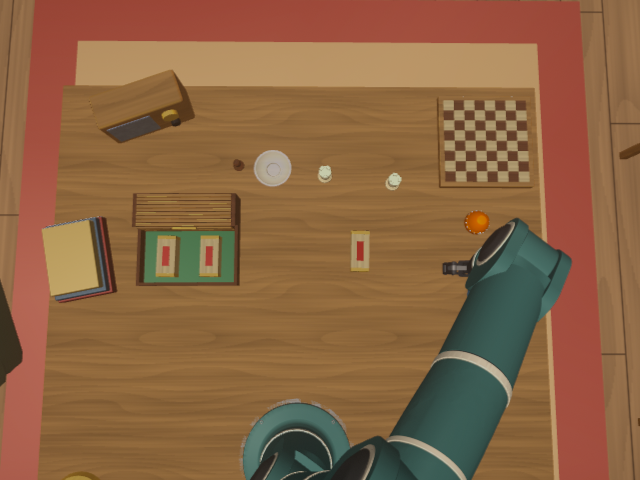

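View pics/sceneF.png

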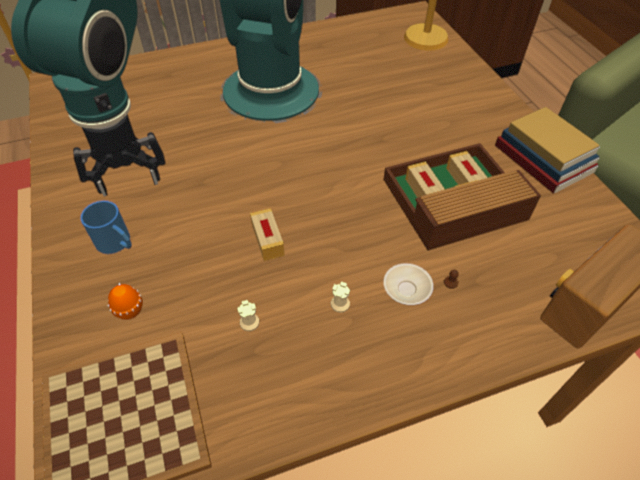

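The final pictures show two cases flat in the well, at top pixels (165,256) and (208,256). The third is back at (360,251), within about 2 mm of where it stood. The bystanders haven't moved, and the gripper is clear above the mug.

```bash
python3 -c "
from h import *
print(bot.observe()['time'],bot.hand_in())"
```

```text
the job is handed in; nothing more can be done
42.95 None
```

I lifted and rocked all three cases about 17° each way. Two rattled and now lie flat in the roll-top box; the firm one is back where it stood. The job was handed in at 42.95 s of the 72 s.

| Case (starting position) | Change in level wrist moment between tilts (N m) | Verdict | Where it is now |
|---|---|---|---|
| y ≈ -0.31 m | about +0.05 | rattles | right bay |
| y ≈ 0.00 m | about +0.04 | rattles | left bay |
| y ≈ -0.16 m | -0.010 ± 0.010 | firm | back on the stool, about 1–2 mm from its start |

**Last checks:** the top and scene pictures show both cases inside the well, about 2–3 mm from the bay centres in the top view. The other things look unmoved, and the gripper is clear of everything.

**What was less certain:**
- **Rattle readings:** the sensor was noisy. The change was smaller than the 0.07 N m expected for a 110 g piece rolling end to end. It repeated with the same sign on both rattling cases and was absent on the firm one.
- **Placing:** each case met the surface with a brief push of about 25–37 N on the wrist before I let go, against the wrist limit of 120 N.
- **Camera agreement:** the top and scene cameras disagreed by up to about 5 mm on the positions of the cases in the well.

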